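# Pin the drilling stop with its quarter-turn thumbscrew

## Task

Slide the yellow fence of the drilling stop along its base until the slot in its foot lies over the slot in the base. Then take the red winged thumbscrew from the wooden rest block, pass it down through both slots until its collar sits on the yellow foot, give it a quarter turn so that its cross-bar locks under the base, and let go. Leave the oil bottle, the screwdriver and the aluminium angle clip where they are.

Things in the scene. Friction and masses are not known exactly. Their poses are not given: they have to be found in the camera images.
- stop_base: Fixed base of the drilling stop: level aluminium plate 110 x 250 mm on side legs, bolted to the bench; dark guide strips along both sides, tops 46 mm above the bench. Origin on the bench below the centre of its slot; the fence slides along its local y; the base reaches from y = -70 to +180 mm. Place and yaw vary. White marks on the strips show where the slot is.
- base_slot (a point): Centre of the base's slot, given at the height of the top of the yellow foot, 41 mm above the bench. The slot is 36 mm long along the base's x and 18 mm wide along its y, through a 6 mm plate (28 to 34 mm above the bench); below is free space down to the bench. Axes as the base's.
- fence (a joint): Position of the yellow fence along the base's y, in m. 0: the slot in its foot lies exactly over the base's slot; positive: fence shifted to the base's +y. Travel -0.03 to +0.11 (no stop or click at 0); it starts at +0.045 to +0.095. It takes about 3 N to slide and stays where it is left.
- fence_grip (a point): Middle of the yellow upright plate of the fence, 67 mm above the bench: 12 mm thick along y, 84 mm wide along x, top at 83 mm, with small ribs near its side edges. It stands on the yellow foot (6 mm plate, top at 41 mm), which runs from here to 94 mm towards -y; the foot's slot, 36 mm along x by 18 mm along y, is centred 72 mm from here towards -y. Axes as the base's.
- rest: Fixed wooden rest block 70 x 60 x 40 mm (x, y, z), origin at the centre of its underside, with an upright slot 36 x 18 mm (long way along x) right through it in which the thumbscrew stands. Its place and yaw vary.
- screw_grip (a point): Middle of the red wing of the thumbscrew, the place to grip: wing 42 mm long along x, 10 mm thick along y, from 25 mm below to 11 mm above this point; z up along the screw. It starts upright in the rest block, collar on the block, this point 70 mm above the bench, wing along the block's slot within 0.1 rad. Seated in the stop, this point is 30 mm above base_slot.
- thumbscrew: The same screw; origin on its axis under the steel collar (38 mm wide, 5 mm thick), 30 mm below screw_grip. Below: 10 mm shank, then a round cross-bar 28 mm long along x (as the wing), 10 mm thick, its top 20 and foot 30 mm below the collar. Seated, the bar is 7 mm clear under the base and turns freely either way (no thread); at 90 degrees it spans the slot's 18 mm width. About 80 g.
- oil_bottle: White squeeze bottle with a red nozzle, 52 mm diameter, 140 mm high, standing at the back; origin at the centre of its underside. Leave alone.
- screwdriver: Screwdriver with an orange handle, 186 mm long, lying at the near right; origin at the centre of its underside. Leave alone.
- angle_0: Drilled aluminium angle clip 75 x 25 x 20 mm lying at the right; origin at the centre of its underside. Leave alone.
Mind the look-alikes: they are no part of the job. Of the things shaped like the thumbscrew, the steel one is meant.

How it is judged:
On the way, in this order (a step that is already met when the one before it is completed fails the run):
1. the fence is slid until the two slots line up (within 6 mm) (value of joint fence between -0.006 and 0.006 m), for 0.2 s.
2. the thumbscrew is passed down through both slots (collar within 7 mm of the foot) (all of step 1 and horizontal distance between screw_grip and base_slot below 0.01 m and z of screw_grip in the frame of base_slot below 0.037 m), for 0.2 s.
At the end, for the whole second after the job is handed in: The fence stands with its slot over the base's slot (within 6 mm); the thumbscrew is through both, upright within 0.2 rad, its axis within 10 mm of the base's slot centre, its collar on the foot (within 4 mm), its wing turned across the slot (within 0.45 rad of square to it); all at rest (all of step 1 and horizontal distance between screw_grip and base_slot below 0.01 m and z of screw_grip in the frame of base_slot between 0.024 and 0.034 m and angle between screw_grip's own z axis and vertical below 0.2 rad and angle between the x axis of screw_grip and the y axis of base_slot, either way round below 0.45 rad and velocity of joint fence between -0.01 and 0.01 m/s and linear speed of thumbscrew below 0.02 m/s); the robot touches nothing.
It fails at once if the oil bottle is moved more than 30 mm (distance of oil_bottle from where it was at the start of the episode above 0.03 m).
It fails at once if the screwdriver is moved more than 30 mm (distance of screwdriver from where it was at the start of the episode above 0.03 m).
It fails at once if the aluminium angle clip is moved more than 30 mm (distance of angle_0 from where it was at the start of the episode above 0.03 m).
It also fails if it takes over 54 s, if anything falls off the work surface, if the arm or the gripper's body presses on something with over 40 N, if the wrist force passes 120 N, or if a joint passes its speed limit or range.

## Robot

A 7-joint arm with a two-finger parallel gripper is mounted at the origin on the work surface; the furniture and walls round the work are solid. World frame = base frame: x ahead of the robot, y to its left, z up, the work surface at z = 0. Lengths are in m, angles in rad, forces in N, time in s.
With the tool pointing down it reaches from about 0.35 to 0.9 m from the base axis. Payload 8.1 kg.
Tool frame: the origin (TCP) lies midway between the tips of the shut fingers; the grasp point (between the pads) lies 19 mm behind it; z points along the fingers, y is the line along which they close (so a half turn about z gives the same grasp; the last joint's range is limited). The gripper opens to 85 mm and grips with 20 to 120 N. Pads are 22 mm wide; open, the fingers measure 114 mm over their backs; the gripper's body (76 mm by 85 mm) begins 54 mm behind the grasp point. The pads swing forward as they close: fully open they stand 13 mm farther back than shut.
Start: joints at [-1.275, 0.434, 0.025, 1.573, -0.012, 1.134, -0.075], TCP at [0.243, 0.576, 0.231] pointing down, gripper open.
Joint ranges: [-2.62, 2.62], [-0.44, 2.09], [-1.27, 1.32], [0.08, 2.57], [-1.32, 4.46], [0.12, 2], [-2.74, 2.74]. Speed limits (rad/s): [2.22, 2.22, 3.01, 3.01, 3.14, 3.14, 3.14].

## Interface

Orientations are given as a rotation vector (axis times angle).
In Python, from bench import telemetry, imaging, close_job, spotter gives the robot as it stands. The module is installed in compiled form; this text tells all that it offers.
- The arm moves only by the shell command python3 -m creep 'ROWS' [FORCE]. ROWS is JSON, a list of rows, each an object of numbers: "rx", "ry", "rz": the turn, a rotation vector about the tool's x, y, z in rad; "tx", "ty", "tz": the shift along the tool's x, y, z in mm; "jaw": the opening, from 0 (shut) to 1 (fully open). In form: [{"rx": .., "ry": .., "rz": .., "tx": .., "ty": .., "tz": .., "jaw": ..}, ...]. A call has 1 to 5 rows; each row is the pose to reach, as a shift and turn from the pose commanded when the call began, along the tool's axes at that moment; what a row does not reach only later rows make up. A row lasts 1/8 s, in which the tool goes at most 62.5 mm and 10.7 degrees, less where a joint would pass 70% of its speed; a pose out of reach is approached as far as the arm can. A call with a gripper value outside its range is refused whole. The fingers move at their own pace and stop on an object; FORCE is the grip in N (left out, the last holds). Time passes only in rows, so rows that repeat a pose let the fingers close. It gives the time, the measured TCP pose, the force, the opening and the grip force at its end, in the units of the state.
- telemetry.read_state(): the state, without advancing time (a new reading comes with each control period).
- imaging.grab_frame(name): name is "scene" or "top" or "wrist"; returns the picture (384x512x3 uint8, blue, green, red); there is no depth.
- imaging.camera_model(name): a dict with "K" (3x3 intrinsics, pixels), "rvec" (rotation vector, rad) and "tvec" (3), from world to camera coordinates, as OpenCV has them. Camera axes: x right, y down, z forward; pixel columns grow to the right and rows downward; lengths in m; the calibration is good to about 2 mm. A picture is of the moment at which its call begins: read the wrist's pose just before it. camera_model takes no time and is no camera call; for the wrist camera it gives the pose at the moment of the call.
- close_job(): hands the job in; it is judged then, once.
Trained networks look in the newest picture that a camera, given by its name, has taken for a name from the list of things; names that differ only in an ending like _2 or _b are one class to them, and where a whole thing is asked for, a point or a joint stands for the part that bears it (a point fixed in the world has none). Each returns a list of dicts, best first, with "p" (0 to 1); they miss things now and then, are a little off and sometimes report something else, mostly with a low value. They report only what shows in the picture. A call takes as long as a camera call. They do not tell look-alikes from the thing itself.
- spotter.look_for(camera, target): "point" ([row, column] in pixels, amid what is visible of it).
- spotter.silhouettes(camera, target): "region" (384x512 bool, what is visible of it) and "point" ([row, column] in pixels, amid what is visible of it).
The state is a dict: "time_s": time; "joints": joint angles; "joint_vel": joint speeds; "effort": joint torques, N m; "tcp_pos": TCP position; "tool_rot": TCP orientation; "force": force on the tool from outside, world axes, zero at the start; "wrist_torque": the same for the moment, N m; "gripper_width": finger opening in m; "grip_force": force on a finger pad.
Only numpy, scipy, OpenCV 4.12 (cv2) and the standard library are available. Lean on these libraries where they do the work, as an engineer would, in place of code of your own. Each camera call takes 0.05 s, during which the arm holds its last target. There are 200 camera calls.

## Working session

There is one attempt and no reset: what is moved stays moved. The work goes in short steps, Python scripts to look and compute and a shell command to move; the robot and the scene stay as the last step left them, time stands still between calls to the robot, and variables do not carry over. Pictures are saved under pics/ and viewed, at most 10 in all, crops included, and the job is handed in when it is done.

```bash
mkdir -p pics; ls
python3 - <<'E'
from bench import telemetry, imaging, spotter
import cv2
s=telemetry.read_state(); print(s)
a=imaging.grab_frame("top"); b=imaging.grab_frame("scene")
cv2.imwrite("pics/top0.png",a); cv2.imwrite("pics/scene0.png",b)
for c in("top","scene"):
  for n in("thumbscrew","fence_grip","stop_base","rest","oil_bottle","screwdriver","angle_0"):
    print(c,n,[(d['point'],round(d['p'],2)) for d in spotter.look_for(c,n)][:4])
  print(imaging.camera_model(c))
E
```

```text
pics
{'time_s': 0.0, 'joints': array([-1.27458607,  0.43523732,  0.02496179,  1.57410365, -0.01162336,
        1.13399419, -0.07509417]), 'joint_vel': array([-0.00064488, -0.00010612,  0.00013906, -0.00091425, -0.00031287,
        0.00101579,  0.00054119]), 'effort': array([-1.42440153e-03, -6.70441961e+01,  1.02451634e+00, -3.16221535e+01,
        1.55207579e-02,  1.23038620e-02,  3.07986306e-05]), 'tcp_pos': array([0.24254314, 0.57546621, 0.23051439]), 'tool_rot': array([-6.22365083e-01, -3.07912521e+00,  2.48961804e-03]), 'force': array([0.49641401, 0.05031454, 0.00767274]), 'wrist_torque': array([ 0.04469635, -0.00271876, -0.01018244]), 'grip_force': 0.0, 'gripper_width': 0.08530771049419843}
top thumbscrew [([230.0, 253.8], 0.72), ([240.1, 285.6], 0.55), ([201.5, 287.0], 0.54), ([159.8, 278.5], 0.47)]
top fence_grip [([217.1, 143.6], 0.72)]
top stop_base [([212.1, 168.3], 0.84)]
top rest [([205.8, 280.2], 0.91)]
top oil_bottle [([108.9, 219.1], 0.86)]
top screwdriver [([316.0, 327.2], 0.97)]
top angle_0 [([173.9, 328.8], 0.59)]
{'K': array([[414.78587692,   0.        , 245.40563
[... 174 characters left out ...]
array([-0.05537652,  0.53982256,  1.07117549])}
scene thumbscrew [([234.2, 283.7], 0.82), ([255.8, 238.6], 0.82), ([227.3, 229.7], 0.56), ([207.1, 312.0], 0.53)]
scene fence_grip [([145.6, 183.3], 0.79)]
scene stop_base [([166.9, 195.1], 0.56)]
scene rest [([245.6, 280.3], 0.87), ([169.6, 196.4], 0.61)]
scene oil_bottle [([149.3, 313.4], 0.9)]
scene screwdriver [([357.5, 187.5], 0.68)]
scene angle_0 [([262.5, 338.9], 0.59)]
{'K': array([[394.072657  ,   0.        , 251.81272994],
       [  0.        , 394.072657  , 193.04575956],
       [  0.        ,   0.        ,   1.        ]]), 'rvec': array([ 2.26586744, -0.70725977,  0.30277208]), 'tvec': array([-0.45143444,  0.22814485,  0.74614236])}
```

Run:
```python
import cv2
a=cv2.imread("pics/top0.png")[90:340,90:365]; cv2.imwrite("pics/top0c.png",cv2.resize(a,(660,600),interpolation=cv2.INTER_CUBIC))
b=cv2.imread("pics/scene0.png")[100:330,110:370]; cv2.imwrite("pics/scene0c.png",cv2.resize(b,(678,600),interpolation=cv2.INTER_CUBIC))
```

```text
(no output)
```

View pics/top0c.png

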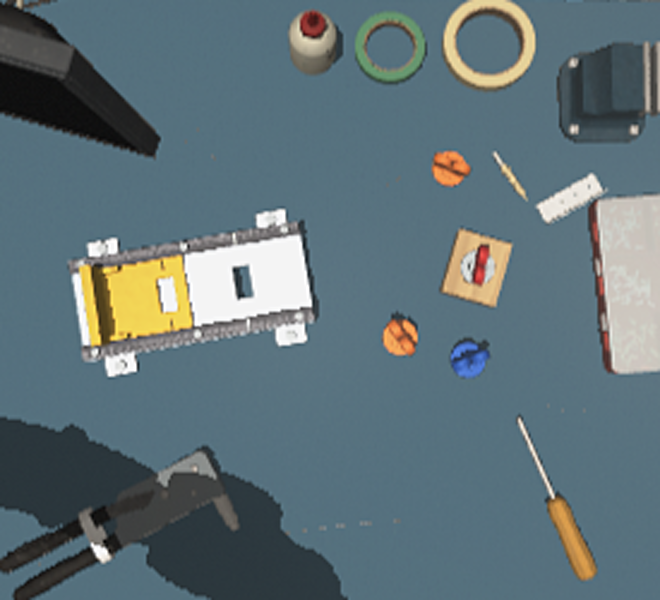

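View pics/scene0c.png

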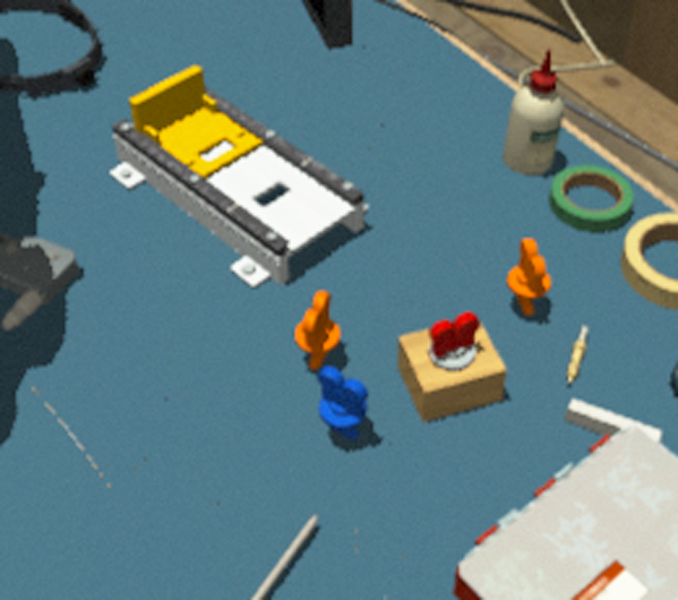

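Both views show the same layout. The candidates for the thumbscrew, in top-picture pixels (row, col), are:
- Red with a steel collar, standing in the wooden block: (200, 290).
- Orange: (160, 278).
- Orange: (230, 257).
- Blue: (239, 286).

The red one with the steel collar in the block matches the description. The fence upright is at the left end of the base. The base slot is near (207, 191) and the foot slot near (213, 160).

```bash
cat > h.py <<'E'
import numpy as np, cv2
from scipy.spatial.transform import Rotation as R
from bench import telemetry, imaging, spotter
def ray(cm,px):  # px (col,row)
    K=cm['K'];Rm=cv2.Rodrigues(cm['rvec'])[0];C=-Rm.T@cm['tvec']
    d=Rm.T@np.linalg.inv(K)@np.array([px[0],px[1],1.]);return C,d
def onz(cm,px,z):
    C,d=ray(cm,px);return (C+d*(z-C[2])/d[2])
def rectz(cm,mask,z):
    """mask -> centre, long-axis yaw, size at height z (world)"""
    c=max(cv2.findContours(mask.astype(np.uint8),cv2.RETR_EXTERNAL,cv2.CHAIN_APPROX_NONE)[0],key=len)[:,0,:]
    P=np.array([onz(cm,p,z)[:2] for p in c],dtype=np.float32)
    (cx,cy),_,_=r=cv2.minAreaRect(P*1000);b=cv2.boxPoints(r)
    e=[b[1]-b[0],b[2]-b[1]];l=max(e,key=np.linalg.norm)
    return np.round([cx,cy],1),round(float(np.arctan2(l[1],l[0]))%np.pi,3),np.round(sorted(np.linalg.norm(x) for x in e),1)
def cc(mask,pt):  # component nearest to pt (row,col)
    n,l,s,c=cv2.connectedComponentsWithStats(mask.astype(np.uint8))
    ok=[i for i in range(1,n) if s[i,4]>15]
    i=min(ok,key=lambda i:np.hypot(c[i,0]-pt[1],c[i,1]-pt[0]));return l==i
def tool():
    s=telemetry.read_state();M=R.from_rotvec(s['tool_rot']).as_matrix();return s,s['tcp_pos'],M
def delta(p,M,goal,ydir=None):
    """shift in tool mm; turn rz to bring tool y along world yaw ydir (mod pi)"""
    t=M.T@(np.array(goal)-p)*1000
    out=dict(t=np.round(t,1))
    if ydir is not None:
        v=M.T@np.array([np.cos(ydir),np.sin(ydir),0]); a=np.arctan2(-v[0],v[1]); out['rz']=round(float((a+np.pi/2)%np.pi-np.pi/2),3)
    return out
E
python3 - <<'E'
from h import *
a=cv2.imread("pics/top0.png");cm=imaging.camera_model("top")
imaging.grab_frame("top")
h=cv2.cvtColor(a,cv2.COLOR_BGR2HSV);H,S,V=h[...,0].astype(int),h[...,1],h[...,2]
yel=(H>18)&(H<34)&(S>120)&(V>80); red=((H<5)|(H>174))&(S>150)&(V>70)
print("yellow z41",rectz(cm,cc(yel,(213,150)),.041))
print("redwing z81",rectz(cm,cc(red,(200,290)),.081))
win=np.zeros_like(yel);win[195:220,183:200]=1
print("slot34",rectz(cm,cc((V<150)&win,(207,191)),.034))
win[:]=0;win[200:225,152:168]=1
print("footslot41",rectz(cm,cc((S<90)&(V>150)&win,(212,160)),.041))
for n,z in(("rest",.04),("stop_base",.046)):
    m=spotter.silhouettes("top",n)[0]['region'];print(n,rectz(cm,m,z))
s,p,M=tool();print(M.round(3))
cv2.imwrite("pics/c1.png",cv2.resize(cv2.imread("pics/scene0.png")[205:275,225:325],(800,560),interpolation=cv2.INTER_CUBIC))
E
```

```text
yellow z41 (array([482.5, 196.9]), 1.739, array([79.9, 94.5], dtype=float32))
redwing z81 (array([ 519., -161.]), 2.944, array([ 9.3, 36.6], dtype=float32))
slot34 (array([501.4,  92.9]), 0.185, array([17.1, 34.4], dtype=float32))
footslot41 (array([486.1, 171.7]), 0.209, array([17.7, 36.6], dtype=float32))
rest (array([ 517.3, -159.9]), 2.854, array([61.7, 72.6], dtype=float32))
stop_base (array([488.1, 144.3]), 1.758, array([143.4, 248.7], dtype=float32))
[[-0.922  0.388  0.   ]
 [ 0.388  0.922  0.   ]
 [-0.     0.    -1.   ]]
```

View pics/c1.png

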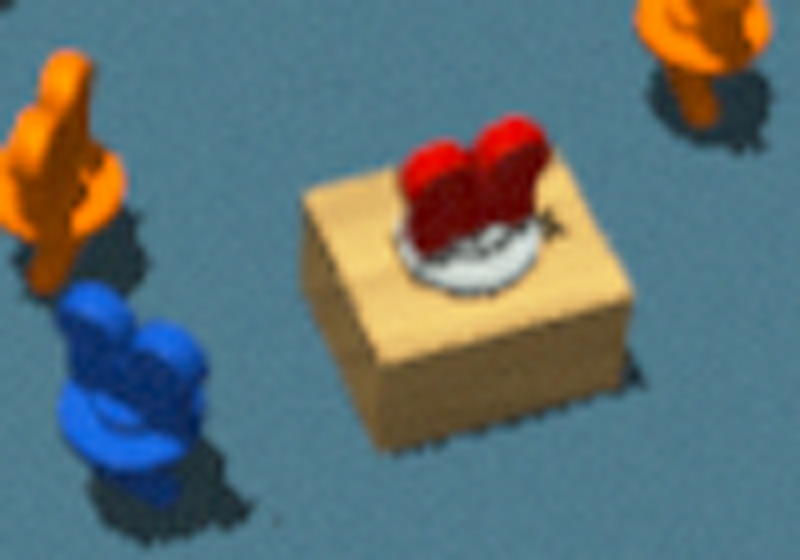

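The crop confirms it: a red wing on a steel collar, in the wooden block. The base yaw is about 0.19 and the fence is at about +80 mm. Next I work out the reach to the fence.

Run:
```python
from h import *
s,p,M=tool()
print(delta(p,M,(.4725,.2424,.130),1.761))
for c in("top","scene"):
    cm=imaging.camera_model(c);print(c,cv2.projectPoints(p[None],cm['rvec'],cm['tvec'],cm['K'],None)[0].ravel(), cv2.projectPoints(p[None]+[0,0,.15],cm['rvec'],cm['tvec'],cm['K'],None)[0].ravel())
    print(cv2.projectPoints(np.array([[.4725,.2424,.067]]),cm['rvec'],cm['tvec'],cm['K'],None)[0].ravel())
cm=imaging.camera_model("top");print("dark thing",onz(cm,(155,153),0),onz(cm,(155,153),.3))
b=cv2.imread("pics/scene0.png");cv2.imwrite("pics/sfull.png",b)
```

```text
{'t': array([-341.3, -218.2,  101.3]), 'rz': -0.589}
top [-58.34034026 324.75058522] [-121.243844    344.64015115]
[129.21134365 217.17048733]
scene [27.05803576 50.53057618] [  1.37461563 -12.06959899]
[174.89612802 136.29878003]
dark thing [0.64935063 0.19616355 0.        ] [0.59321298 0.13478576 0.3       ]
```

View pics/sfull.png

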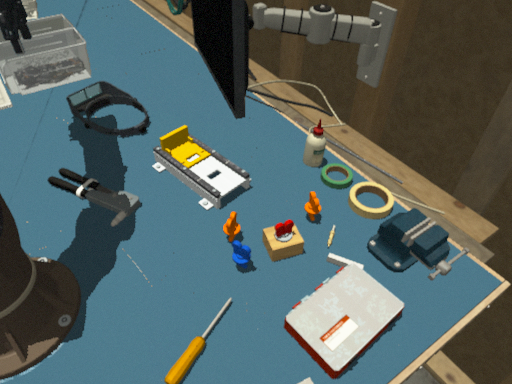

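The scene picture shows a wall-mounted monitor, with its lower corner near (col 240, row 115), that may hang close to the fence. I triangulate that corner before moving.

Run:
```python
from h import *
def tri(a,b):
    C1,d1=ray(imaging.camera_model("top"),a);C2,d2=ray(imaging.camera_model("scene"),b)
    t=np.linalg.lstsq(np.c_[d1,-d2],C2-C1,rcond=None)[0];P,Q=C1+d1*t[0],C2+d2*t[1];return ((P+Q)/2).round(3),np.linalg.norm(P-Q).round(4)
print(tri((155,153),(240,115)))
print("headset",onz(imaging.camera_model("scene"),(135,130),0),onz(imaging.camera_model("scene"),(85,85),.05))
```

```text
(array([0.63 , 0.172, 0.112]), np.float64(0.0031))
headset [0.42341675 0.42244313 0.        ] [0.36959032 0.6669174  0.05      ]
```

```bash
python3 -m creep '[{"tx":-60,"ty":-38,"tz":0,"rz":-0.12,"jaw":1},{"tx":-110,"ty":-70,"tz":0,"rz":-0.24,"jaw":1},{"tx":-160,"ty":-102,"tz":0,"rz":-0.36,"jaw":1},{"tx":-200,"ty":-130,"tz":0,"rz":-0.48,"jaw":1},{"tx":-240,"ty":-155,"tz":0,"rz":-0.589,"jaw":1}]' 30
```

```text
validation failed for argument at $[0]...
```

```bash
python3 -m creep '[{"rx":0,"ry":0,"rz":-0.12,"tx":-50,"ty":-32,"tz":0,"jaw":1},{"rx":0,"ry":0,"rz":-0.24,"tx":-100,"ty":-64,"tz":0,"jaw":1},{"rx":0,"ry":0,"rz":-0.36,"tx":-150,"ty":-96,"tz":0,"jaw":1},{"rx":0,"ry":0,"rz":-0.48,"tx":-200,"ty":-128,"tz":0,"jaw":1},{"rx":0,"ry":0,"rz":-0.589,"tx":-245,"ty":-157,"tz":0,"jaw":1}]' 30
```

```text
time_s: 1.58
tcp_pos: [0.4087, 0.3341, 0.2316]
tool_rot: [-0.303, 3.126, 0.0]
force: [0.3, 1.3, 0.4]
gripper_width: 0.0852
grip_force: 0.0
```

Run:
```python
from h import *
s,p,M=tool()
print(delta(p,M,(.4725,.2424,.150),1.761))
```

```text
{'t': array([ -45. , -102.3,   81.6]), 'rz': 0.003}
```

```bash
python3 -m creep '[{"rx":0,"ry":0,"rz":0.003,"tx":-22,"ty":-50,"tz":0,"jaw":1},{"rx":0,"ry":0,"rz":0.003,"tx":-45,"ty":-102,"tz":10,"jaw":1},{"rx":0,"ry":0,"rz":0.003,"tx":-45,"ty":-102,"tz":50,"jaw":1},{"rx":0,"ry":0,"rz":0.003,"tx":-45,"ty":-102,"tz":50,"jaw":1}]'
python3 - <<'E'
from h import *
s,p,M=tool();cm=imaging.camera_model("wrist")
a=imaging.grab_frame("wrist");cv2.imwrite("pics/w1.png",a);np.save("w1.npy",cm,allow_pickle=True)
print(delta(p,M,(.4725,.2424,.050),1.761))
for n,q in(("grip top",(.4725,.2424,.083)),("footslot",(.4861,.1717,.041)),("slot",(.5014,.0929,.034))):
    print(n,cv2.projectPoints(np.array([q]),cm['rvec'],cm['tvec'],cm['K'],None)[0].ravel())
E
```

```text
time_s: 2.08
tcp_pos: [0.4695, 0.2431, 0.1793]
tool_rot: [0.292, -3.123, 0.003]
force: [-0.5, -0.2, 0.7]
gripper_width: 0.0853
grip_force: 0.0
{'t': array([ -3.4,  -1. , 129.3]), 'rz': -0.004}
grip top [252.49019992 196.53408734]
footslot [186.43653801 186.01045494]
slot [115.83688362 184.85050026]
```

View pics/w1.png

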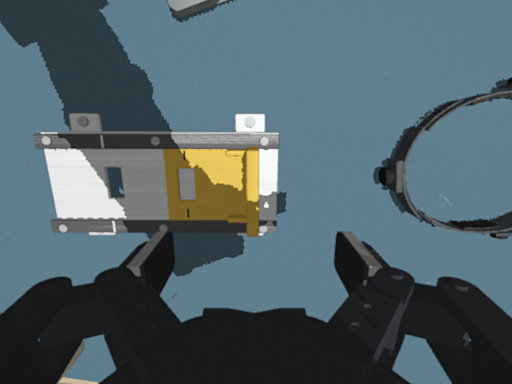

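The wrist view shows the upright at col 252, the foot slot at (187, 184) and the base slot at (115, 183), all as predicted. Descending to grip.

```bash
python3 -m creep '[{"rx":0,"ry":0,"rz":-0.004,"tx":-3,"ty":-1,"tz":50,"jaw":1},{"rx":0,"ry":0,"rz":-0.004,"tx":-3,"ty":-1,"tz":90,"jaw":1},{"rx":0,"ry":0,"rz":-0.004,"tx":-3,"ty":-1,"tz":128,"jaw":1},{"rx":0,"ry":0,"rz":-0.004,"tx":-3,"ty":-1,"tz":128,"jaw":0},{"rx":0,"ry":0,"rz":-0.004,"tx":-3,"ty":-1,"tz":128,"jaw":0}]' 30
python3 -m creep '[{"rx":0,"ry":0,"rz":0,"tx":0,"ty":0,"tz":0,"jaw":0},{"rx":0,"ry":0,"rz":0,"tx":0,"ty":0,"tz":0,"jaw":0},{"rx":0,"ry":0,"rz":0,"tx":0,"ty":0,"tz":0,"jaw":0}]'
```

```text
time_s: 2.75
tcp_pos: [0.4751, 0.2454, 0.0553]
tool_rot: [-0.301, 3.125, 0.002]
force: [0.0, -0.2, 0.5]
gripper_width: 0.0516
grip_force: 0.0
time_s: 3.12
tcp_pos: [0.4749, 0.2443, 0.0547]
tool_rot: [-0.299, 3.125, 0.001]
force: [-0.6, -0.3, 8.9]
gripper_width: 0.0115
grip_force: 32.8
```

```bash
python3 -m creep '[{"rx":0,"ry":0,"rz":0,"tx":0,"ty":-15,"tz":0,"jaw":0},{"rx":0,"ry":0,"rz":0,"tx":0,"ty":-35,"tz":0,"jaw":0},{"rx":0,"ry":0,"rz":0,"tx":0,"ty":-55,"tz":0,"jaw":0},{"rx":0,"ry":0,"rz":0,"tx":0,"ty":-72,"tz":0,"jaw":0},{"rx":0,"ry":0,"rz":0,"tx":0,"ty":-80,"tz":0,"jaw":0}]'
python3 -m creep '[{"rx":0,"ry":0,"rz":0,"tx":0,"ty":0,"tz":0,"jaw":0},{"rx":0,"ry":0,"rz":0,"tx":0,"ty":0,"tz":0,"jaw":0}]'
python3 - <<'E'
from h import *
imgs={c:imaging.grab_frame(c) for c in("top","wrist")}
cm=imaging.camera_model("wrist")
cv2.imwrite("pics/t2.png",imgs["top"]);cv2.imwrite("pics/w2.png",imgs["wrist"])
t=imgs["top"][185:235,120:215]
cv2.imwrite("pics/t2c.png",cv2.resize(t,(760,400),interpolation=cv2.INTER_CUBIC))
w=imgs["wrist"][100:250,120:320];cv2.imwrite("pics/c2.png",cv2.resize(w,(800,600),interpolation=cv2.INTER_CUBIC))
E
```

```text
time_s: 3.75
tcp_pos: [0.4896, 0.1656, 0.0547]
tool_rot: [-0.298, 3.126, 0.002]
force: [-5.6, 2.8, 10.3]
gripper_width: 0.0114
grip_force: 33.1
time_s: 4.0
tcp_pos: [0.4897, 0.1647, 0.0547]
tool_rot: [-0.297, 3.126, -0.0]
force: [-2.3, -4.5, 12.8]
gripper_width: 0.0115
grip_force: 33.3
```

View pics/c2.png

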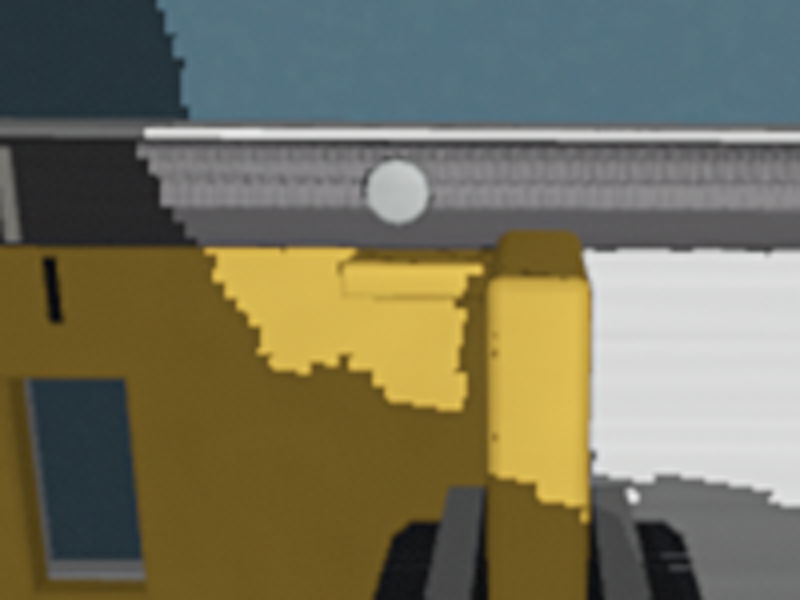

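The slots look aligned in the picture, with the base opening showing through the foot slot at about (col 140, row 212). I open the jaws, lift and re-measure.

```bash
python3 -m creep '[{"rx":0,"ry":0,"rz":0,"tx":0,"ty":0,"tz":0,"jaw":0.6},{"rx":0,"ry":0,"rz":0,"tx":0,"ty":0,"tz":0,"jaw":0.6},{"rx":0,"ry":0,"rz":0,"tx":0,"ty":0,"tz":-20,"jaw":0.6},{"rx":0,"ry":0,"rz":0,"tx":0,"ty":0,"tz":-80,"jaw":0.6},{"rx":0,"ry":0,"rz":0,"tx":0,"ty":0,"tz":-120,"jaw":0.6}]'
python3 - <<'E'
from h import *
s,p,M=tool()
print(delta(p,M,(.518,-.1605,.175),2.944+np.pi/2), s['joints'])
E
```

```text
time_s: 4.72
tcp_pos: [0.4897, 0.1658, 0.1755]
tool_rot: [-0.3, 3.126, 0.001]
force: [-0.1, -0.7, 0.6]
gripper_width: 0.0512
grip_force: 0.0
{'t': array([  34.3, -325.7,    0.4]), 'rz': 0.389} [-0.45779659  0.31710929  0.03568194  1.90946483 -0.01411643  0.91372147
  1.346826  ]
```

```bash
python3 -m creep '[{"rx":0,"ry":0,"rz":0.07,"tx":6,"ty":-50,"tz":0,"jaw":0.6},{"rx":0,"ry":0,"rz":0.14,"tx":12,"ty":-110,"tz":0,"jaw":0.6},{"rx":0,"ry":0,"rz":0.21,"tx":18,"ty":-170,"tz":0,"jaw":0.6},{"rx":0,"ry":0,"rz":0.28,"tx":24,"ty":-230,"tz":0,"jaw":0.6},{"rx":0,"ry":0,"rz":0.35,"tx":30,"ty":-280,"tz":0,"jaw":0.6}]'
python3 - <<'E'
from h import *
s,p,M=tool()
print(delta(p,M,(.518,-.1605,.175),2.944+np.pi/2))
a=imaging.grab_frame("top");cm=imaging.camera_model("top");cv2.imwrite("pics/t3.png",a)
h=cv2.cvtColor(a,cv2.COLOR_BGR2HSV);H,S,V=h[...,0].astype(int),h[...,1],h[...,2]
yel=(H>18)&(H<34)&(S>100)&(V>60)
print("yellow z41",rectz(cm,cc(yel,(210,180)),.041))
win=np.zeros_like(yel);win[190:224,178:202]=1
m=cc(~yel&win,(207,191));print("footslot41",rectz(cm,m,.041),m.sum())
print(cv2.projectPoints(np.array([[.5014,.0929,.041]]),cm['rvec'],cm['tvec'],cm['K'],None)[0].ravel(),np.argwhere(m).mean(0))
E
```

```text
time_s: 5.35
tcp_pos: [0.513, -0.1175, 0.1735]
tool_rot: [0.254, 3.131, -0.0]
force: [0.3, 0.5, 0.4]
gripper_width: 0.0517
grip_force: 0.0
{'t': array([-11.9, -41.6,  -1.5]), 'rz': 0.036}
yellow z41 (array([498.1, 126.7]), 1.763, array([ 86.4, 106.8], dtype=float32))
footslot41 (array([501.3,  94.9]), 0.218, array([18.2, 34.7], dtype=float32)) 93
[190.18383558 206.88610092] [206.95698925 189.40860215]
```

```bash
python3 -m creep '[{"rx":0,"ry":0,"rz":0.036,"tx":-8,"ty":-30,"tz":-2,"jaw":0.6},{"rx":0,"ry":0,"rz":0.036,"tx":-12,"ty":-42,"tz":-2,"jaw":0.6},{"rx":0,"ry":0,"rz":0.036,"tx":-12,"ty":-42,"tz":-2,"jaw":0.6}]'
python3 - <<'E'
from h import *
s,p,M=tool();cm=imaging.camera_model("wrist");a=imaging.grab_frame("wrist");cv2.imwrite("pics/w3.png",a)
h=cv2.cvtColor(a,cv2.COLOR_BGR2HSV);H,S,V=h[...,0].astype(int),h[...,1],h[...,2]
red=((H<5)|(H>174))&(S>130)&(V>60)
q=cv2.projectPoints(np.array([[.518,-.1605,.075]]),cm['rvec'],cm['tvec'],cm['K'],None)[0].ravel();print(q)
m=cc(red,q[::-1]);print(m.sum());
for z in(.081,.07,.045):print(z,rectz(cm,m,z))
C,d=ray(cm,q);print("cam",C)
d=spotter.silhouettes("wrist","rest");print([(x['point'],x['p'])for x in d],rectz(cm,d[0]['region'],.04) if d else 0)
a[m]=(0,255,0);cv2.imwrite("pics/w3m.png",cv2.resize(a[100:370,100:420],(711,600)))
E
```

```text
time_s: 5.78
tcp_pos: [0.5182, -0.1585, 0.1751]
tool_rot: [-0.306, -3.126, -0.0]
force: [0.9, 1.4, 0.8]
gripper_width: 0.0519
grip_force: 0.0
[251.95477182 192.23970078]
412
0.081 (array([ 514.5, -163.3]), 2.974, array([ 9.1, 39.2], dtype=float32))
0.07 (array([ 517.4, -164.1]), 2.974, array([ 9.5, 41. ], dtype=float32))
0.045 (array([ 523.9, -166. ]), 2.974, array([10.4, 45.1], dtype=float32))
cam [ 0.45244948 -0.14553106  0.31847527]
[([166.4, 252.4], 0.64), ([316.9, 409.5], 0.61)] (array([ 514.9, -163.5]), 2.864, array([59.5, 74.2], dtype=float32))
```

View pics/w3m.png

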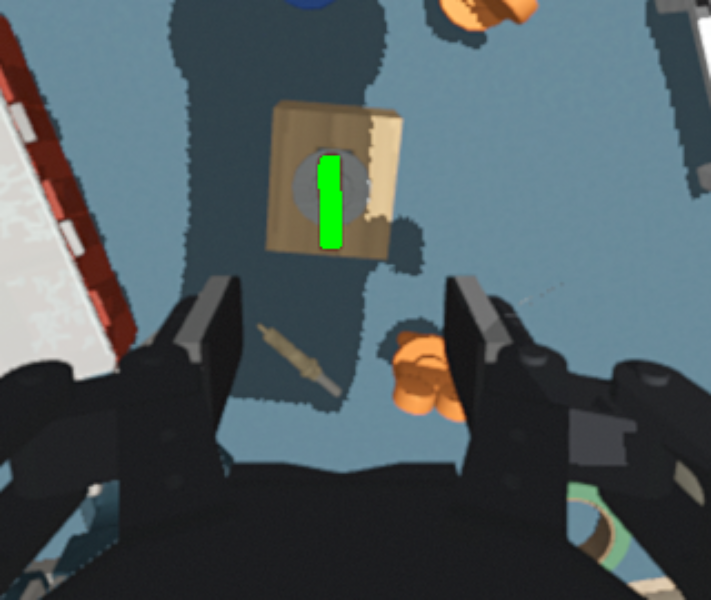

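Run:
```python
from h import *
s,p,M=tool();print(p)
print(delta(p,M,(.5175,-.162,.052),2.955+np.pi/2))
```

```text
[ 0.51827485 -0.15698679  0.175115  ]
{'t': array([ -0.3,  -5.2, 123.1]), 'rz': -0.006}
```

```bash
python3 -m creep '[{"rx":0,"ry":0,"rz":-0.006,"tx":0,"ty":-4,"tz":50,"jaw":0.6},{"rx":0,"ry":0,"rz":-0.006,"tx":0,"ty":-4,"tz":90,"jaw":0.6},{"rx":0,"ry":0,"rz":-0.006,"tx":0,"ty":-4,"tz":118,"jaw":0.6},{"rx":0,"ry":0,"rz":-0.006,"tx":0,"ty":-4,"tz":123,"jaw":0.6},{"rx":0,"ry":0,"rz":-0.006,"tx":0,"ty":-4,"tz":123,"jaw":0.6}]'
```

```text
time_s: 6.5
tcp_pos: [0.5179, -0.1617, 0.0528]
tool_rot: [0.294, 3.127, 0.0]
force: [0.7, 0.1, -0.4]
gripper_width: 0.0514
grip_force: 0.0
```

```bash
python3 -m creep '[{"rx":0,"ry":0,"rz":0,"tx":0,"ty":0,"tz":0,"jaw":0},{"rx":0,"ry":0,"rz":0,"tx":0,"ty":0,"tz":0,"jaw":0},{"rx":0,"ry":0,"rz":0,"tx":0,"ty":0,"tz":0,"jaw":0},{"rx":0,"ry":0,"rz":0,"tx":0,"ty":0,"tz":0,"jaw":0}]' 40
python3 -m creep '[{"rx":0,"ry":0,"rz":0,"tx":0,"ty":0,"tz":-10,"jaw":0},{"rx":0,"ry":0,"rz":0,"tx":0,"ty":0,"tz":-40,"jaw":0},{"rx":0,"ry":0,"rz":0,"tx":0,"ty":0,"tz":-80,"jaw":0},{"rx":0,"ry":0,"rz":0,"tx":0,"ty":0,"tz":-100,"jaw":0},{"rx":0,"ry":0,"rz":0,"tx":0,"ty":0,"tz":-100,"jaw":0}]'
python3 - <<'E'
from h import *
a=imaging.grab_frame("top");b=imaging.grab_frame("scene");s,p,M=tool();w=imaging.grab_frame("wrist")
for n,i in zip("tsw",(a,b,w)):cv2.imwrite(f"pics/{n}4.png",i)
print(p,s['gripper_width'],s['grip_force'],s['joints'][6])
t=cv2.resize(b[150:270,210:370],(800,600),interpolation=cv2.INTER_CUBIC)
cv2.imwrite("pics/s4c.png",np.hstack([t[:, 100:500],cv2.resize(w[140:320,170:340],(400,424)).repeat(1,0).__class__ and cv2.copyMakeBorder(cv2.resize(w[140:320,170:340],(400,424)),0,176,0,0,cv2.BORDER_CONSTANT)]))
print(delta(p,M,(.5014,.0929,.152),np.pi/2+.19))
E
```

```text
time_s: 7.0
tcp_pos: [0.5181, -0.1625, 0.0533]
tool_rot: [0.296, 3.126, 0.0]
force: [-0.7, 1.0, 5.8]
gripper_width: 0.0094
grip_force: 39.2
time_s: 7.62
tcp_pos: [0.5185, -0.1627, 0.1544]
tool_rot: [0.296, 3.124, -0.0]
force: [-0.4, -0.2, -1.6]
gripper_width: 0.0094
grip_force: 39.0
[ 0.51715282 -0.16224516  0.15211772] 0.009475668547500838 39.03122305870056 1.702857666986889
{'t': array([6.340e+01, 2.477e+02, 2.000e-01]), 'rz': -0.379}
```

View pics/s4c.png

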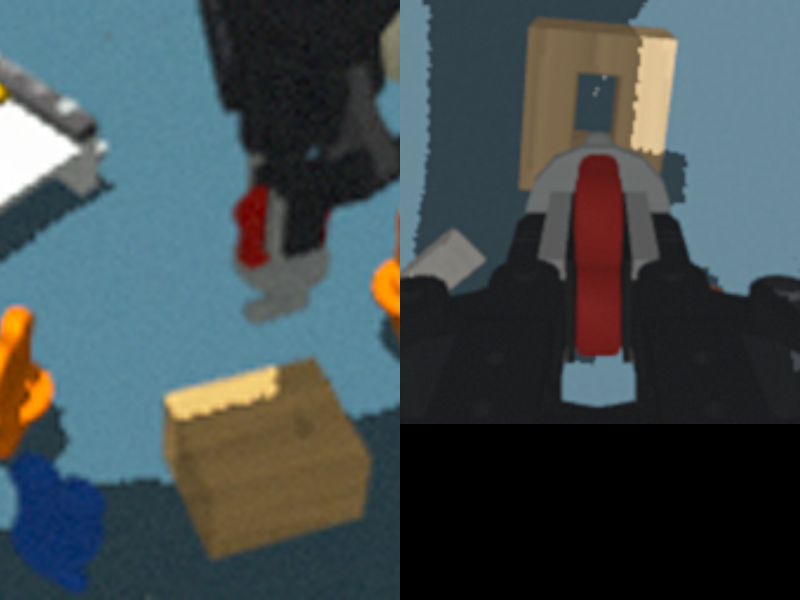

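The screw is held upright and clear of the block; in the wrist picture the wing runs from about row 206 to 291 at col 254. Now I measure its offset in the hand and re-measure the slots from the wrist camera with the tool parked short of the base.

Run:
```python
from h import *
s,p,M=tool();cm=imaging.camera_model("wrist");w=cv2.imread("pics/w4.png")
h=cv2.cvtColor(w,cv2.COLOR_BGR2HSV);H,S,V=h[...,0].astype(int),h[...,1],h[...,2]
m=cc(((H<5)|(H>174))&(S>130)&(V>50),(250,254));r=np.argwhere(m);print(r.min(0),r.max(0))
c0=r[:,1].mean()
for z in(.0277,.017):
    for rr in(r[:,0].min(),r[:,0].max()):
        q=onz(cm,(c0,rr),p[2]+z);print(z,rr,(M.T@(q-p)*1000).round(1))
```

```text
[206 244] [290 264]
0.0277 206 [ 28.7  -0.1 -27.7]
0.0277 290 [-15.2  -0.1 -27.7]
0.017 206 [ 25.1  -0.1 -17. ]
0.017 290 [-22.8  -0.1 -17. ]
```

```bash
python3 -m creep '[{"rx":0,"ry":0,"rz":-0.09,"tx":18,"ty":45,"tz":-5,"jaw":0},{"rx":0,"ry":0,"rz":-0.18,"tx":36,"ty":95,"tz":-10,"jaw":0},{"rx":0,"ry":0,"rz":-0.27,"tx":54,"ty":140,"tz":-10,"jaw":0},{"rx":0,"ry":0,"rz":-0.36,"tx":80,"ty":180,"tz":-10,"jaw":0},{"rx":0,"ry":0,"rz":-0.379,"tx":110,"ty":216,"tz":-10,"jaw":0}]'
python3 -m creep '[{"rx":0,"ry":0,"rz":0,"tx":0,"ty":0,"tz":0,"jaw":0},{"rx":0,"ry":0,"rz":0,"tx":0,"ty":0,"tz":0,"jaw":0}]'
python3 - <<'E'
from h import *
s,p,M=tool();cm=imaging.camera_model("wrist");w=imaging.grab_frame("wrist");cv2.imwrite("pics/w5.png",w);np.save("w5.npy",cm,allow_pickle=True)
print(p,M.round(3).tolist(),delta(p,M,(.5014,.0929,.152),np.pi/2+.19))
print(cv2.projectPoints(np.array([[.5014,.0929,.041]]),cm['rvec'],cm['tvec'],cm['K'],None)[0].ravel())
E
```

```text
time_s: 8.4
tcp_pos: [0.4488, 0.0719, 0.1614]
tool_rot: [0.301, -3.126, 0.0]
force: [1.0, 0.0, -0.7]
gripper_width: 0.0094
grip_force: 39.1
time_s: 8.65
tcp_pos: [0.4498, 0.0699, 0.1617]
tool_rot: [0.298, -3.126, 0.001]
force: [0.6, 0.1, -0.4]
gripper_width: 0.0091
grip_force: 39.1
[0.44980287 0.06988983 0.16171693] [[-0.982, -0.189, -0.001], [-0.189, 0.982, -0.001], [0.001, -0.0, -1.0]] {'t': array([-55. ,  12.9,   9.7]), 'rz': 0.0}
[265.71570815 236.64636521]
```

View pics/w5.png

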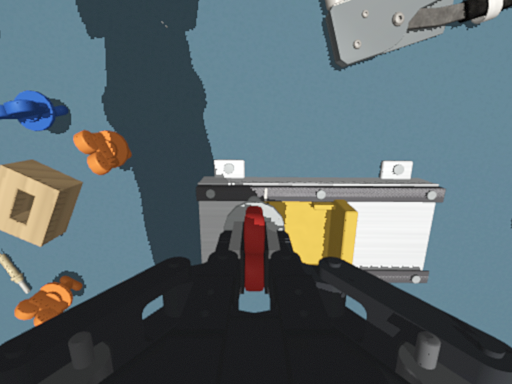

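The tool is parked on the wrong side: the slot is hidden behind the gripper at about (266, 237). I move beyond the base so the camera sees the slots, and fit the screw's offset in the hand from its collar edge in the last clear picture.

```bash
python3 -m creep '[{"rx":0,"ry":0,"rz":0,"tx":-35,"ty":-15,"tz":0,"jaw":0},{"rx":0,"ry":0,"rz":0,"tx":-75,"ty":-35,"tz":0,"jaw":0},{"rx":0,"ry":0,"rz":0,"tx":-105,"ty":-45,"tz":0,"jaw":0},{"rx":0,"ry":0,"rz":0,"tx":-105,"ty":-45,"tz":0,"jaw":0},{"rx":0,"ry":0,"rz":0,"tx":-105,"ty":-45,"tz":0,"jaw":0}]'
python3 - <<'E'
from h import *
s,p,M=tool();cm=imaging.camera_model("wrist");w=imaging.grab_frame("wrist");cv2.imwrite("pics/w6.png",w);np.save("w6.npy",cm,allow_pickle=True)
pj=lambda q:cv2.projectPoints(np.array([q],float),cm['rvec'],cm['tvec'],cm['K'],None)[0].ravel().round(1)
print(p,pj((.5014,.0929,.041)))
for o in(-.002,0,.002,.004):
    print(o,"collar",pj(p+M@[o+.019,0,.0083]),pj(p+M@[o+.019,0,.0133]),"bar",pj(p+M@[o+.014,0,.0333]),pj(p+M@[o+.014,0,.0383]))
w4=cv2.imread("pics/w4.png");w4c=cv2.resize(w4[180:230,215:295],(640,400),interpolation=cv2.INTER_CUBIC)
u,v=pj((.5014,.0929,.041)).astype(int);w6c=cv2.resize(w[v-50:v+50,u-80:u+80],(640,400),interpolation=cv2.INTER_CUBIC);print(u,v)
cv2.imwrite("pics/m6.png",cv2.resize(np.vstack([w4c,w6c]),(480,600)))
E
```

```text
time_s: 9.32
tcp_pos: [0.561, 0.045, 0.1617]
tool_rot: [0.295, -3.126, 0.0]
force: [-0.7, 0.2, -1.2]
gripper_width: 0.009
grip_force: 39.2
[0.56096337 0.04501507 0.16165953] [313.7 137.4]
-0.002 collar [253.4 205.5] [253.4 202.9] bar [253.5 201. ] [253.5 198.9]
0 collar [253.4 202.3] [253.4 199.8] bar [253.5 198.2] [253.5 196.2]
0.002 collar [253.4 199. ] [253.4 196.7] bar [253.5 195.4] [253.5 193.5]
0.004 collar [253.4 195.8] [253.4 193.5] bar [253.5 192.6] [253.5 190.7]
313 137
```

View pics/m6.png

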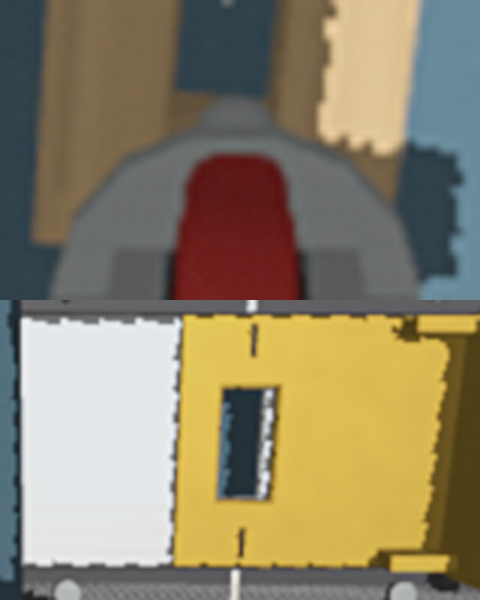

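The collar edge in the hand is at row ~202, so the offset is about 0. The lower half shows the fence marks about 1 px (2 mm after parallax) to the +y side of the white base marks, so the fence is at about +2 mm, which is within tolerance. I work out both slot centres from this view.

Run:
```python
from h import *
cm=np.load("w6.npy",allow_pickle=True).item()
f=onz(cm,(315.6,134.7),.041);b=onz(cm,(314.2,135.7),.046)
bb=(onz(cm,(233+251/3,87+7/3),.046)+onz(cm,(233+236/3,87+285/3),.046))/2
ff=(onz(cm,(233+254/3,87+38/3),.041)+onz(cm,(233+241/3,87+242/3),.041))/2
Y=np.array([-np.sin(.19),np.cos(.19),0]);X=np.array([np.cos(.19),np.sin(.19),0])
for n,q in(("foot",f),("base marks",b),("bb",bb),("ff",ff),("top base",np.array([.5014,.0929,.0]))):print(n,(q*1000).round(1),"y",(q@Y*1000).round(1),"x",(q@X*1000).round(1))
# base slot right lower edge z.028 seen at crop col 258,row 443
e=onz(cm,(233+258/3,87+143/3),.028);e1=onz(cm,(233+276/3,87+143/3),.041);e0=onz(cm,(233+220/3,87+143/3),.041);print("base +y edge -9",(e@Y*1000-9).round(1),"foot edges",(e0@Y*1000).round(1),(e1@Y*1000).round(1))
s,p,M=tool();g=.5014*X*0+np.array([.5014,.0929,.0]) ;print(p)
for z in(.105,.0):print(delta(p,M,(*( (bb+ff)/2)[:2],.105),np.pi/2+.19))
```

```text
foot [498.6  94.1  41. ] y -1.8 x 507.4
base marks [499.7  91.8  46. ] y -4.2 x 508.0
bb [501.5  92.2  46. ] y -4.2 x 509.9
ff [498.7  93.9  41. ] y -2.0 x 507.5
top base [501.4  92.9   0. ] y -3.5 x 509.9
base +y edge -9 -4.4 foot edges -10.8 7.3
[0.56072281 0.04543824 0.16187943]
{'t': array([50.5, 58.1, 56.9]), 'rz': -0.001}
{'t': array([50.5, 58.1, 56.9]), 'rz': -0.001}
```

```bash
python3 -m creep '[{"rx":0,"ry":0,"rz":0,"tx":20,"ty":25,"tz":0,"jaw":0},{"rx":0,"ry":0,"rz":0,"tx":42,"ty":48,"tz":15,"jaw":0},{"rx":0,"ry":0,"rz":0,"tx":50,"ty":58,"tz":45,"jaw":0},{"rx":0,"ry":0,"rz":0,"tx":50,"ty":58,"tz":57,"jaw":0},{"rx":0,"ry":0,"rz":0,"tx":50,"ty":58,"tz":57,"jaw":0}]'
python3 -m creep '[{"rx":0,"ry":0,"rz":0,"tx":0,"ty":0,"tz":0,"jaw":0}]'
python3 - <<'E'
from h import *
w=imaging.grab_frame("scene");cv2.imwrite("pics/s7.png",w)
s,p,M=tool();print(p,delta(p,M,(.5001,.0931,.055),np.pi/2+.19))
E
```

```text
time_s: 10.0
tcp_pos: [0.5014, 0.0929, 0.1051]
tool_rot: [0.297, -3.127, 0.001]
force: [-0.6, -1.1, -0.8]
gripper_width: 0.0095
grip_force: 39.2
time_s: 10.12
tcp_pos: [0.5026, 0.0931, 0.1061]
tool_rot: [-0.296, 3.126, -0.0]
force: [0.4, -0.2, 0.0]
gripper_width: 0.0095
grip_force: 39.2
[0.50260636 0.09315794 0.10615673] {'t': array([ 2.6,  0.4, 51.2]), 'rz': -0.001}
```

```bash
python3 -m creep '[{"rx":0,"ry":0,"rz":0,"tx":1.5,"ty":0,"tz":12,"jaw":0},{"rx":0,"ry":0,"rz":0,"tx":1.5,"ty":0,"tz":20,"jaw":0},{"rx":0,"ry":0,"rz":0,"tx":1.5,"ty":0,"tz":26,"jaw":0},{"rx":0,"ry":0,"rz":0,"tx":1.5,"ty":0,"tz":30,"jaw":0}]'
```

```text
time_s: 10.68
tcp_pos: [0.4999, 0.0933, 0.0747]
tool_rot: [0.298, -3.127, 0.0]
force: [-0.5, 1.2, -1.0]
gripper_width: 0.0095
grip_force: 39.2
```

```bash
python3 -m creep '[{"rx":0,"ry":0,"rz":0,"tx":0,"ty":0,"tz":6,"jaw":0},{"rx":0,"ry":0,"rz":0,"tx":0,"ty":0,"tz":12,"jaw":0},{"rx":0,"ry":0,"rz":0,"tx":0,"ty":0,"tz":17,"jaw":0},{"rx":0,"ry":0,"rz":0,"tx":0,"ty":0,"tz":19,"jaw":0},{"rx":0,"ry":0,"rz":0,"tx":0,"ty":0,"tz":19,"jaw":0}]'
```

```text
time_s: 11.3
tcp_pos: [0.5, 0.0933, 0.0562]
tool_rot: [0.298, -3.127, 0.0]
force: [0.3, -0.7, -0.7]
gripper_width: 0.0098
grip_force: 39.2
```

```bash
python3 -m creep '[{"rx":0,"ry":0,"rz":0.17,"tx":0,"ty":0,"tz":0,"jaw":0},{"rx":0,"ry":0,"rz":0.34,"tx":0,"ty":0,"tz":0,"jaw":0},{"rx":0,"ry":0,"rz":0.51,"tx":0,"ty":0,"tz":0,"jaw":0},{"rx":0,"ry":0,"rz":0.68,"tx":0,"ty":0,"tz":0,"jaw":0},{"rx":0,"ry":0,"rz":0.85,"tx":0,"ty":0,"tz":0,"jaw":0}]'
python3 -m creep '[{"rx":0,"ry":0,"rz":0.17,"tx":0,"ty":0,"tz":0,"jaw":0},{"rx":0,"ry":0,"rz":0.34,"tx":0,"ty":0,"tz":0,"jaw":0},{"rx":0,"ry":0,"rz":0.51,"tx":0,"ty":0,"tz":0,"jaw":0},{"rx":0,"ry":0,"rz":0.68,"tx":0,"ty":0,"tz":0,"jaw":0},{"rx":0,"ry":0,"rz":0.72,"tx":0,"ty":0,"tz":1,"jaw":0}]'
```

```text
time_s: 11.92
tcp_pos: [0.5002, 0.0934, 0.0566]
tool_rot: [1.026, 2.969, 0.001]
force: [0.4, 0.2, -0.2]
gripper_width: 0.0098
grip_force: 39.2
time_s: 12.55
tcp_pos: [0.5002, 0.0935, 0.0555]
tool_rot: [2.0, 2.422, 0.0]
force: [-0.4, -0.1, -0.6]
gripper_width: 0.0096
grip_force: 39.2
```

```bash
python3 -m creep '[{"rx":0,"ry":0,"rz":0,"tx":0,"ty":0,"tz":1,"jaw":0},{"rx":0,"ry":0,"rz":0,"tx":0,"ty":0,"tz":1.5,"jaw":0},{"rx":0,"ry":0,"rz":0,"tx":0,"ty":0,"tz":1.5,"jaw":0.4},{"rx":0,"ry":0,"rz":0,"tx":0,"ty":0,"tz":1.5,"jaw":0.4},{"rx":0,"ry":0,"rz":0,"tx":0,"ty":0,"tz":1.5,"jaw":0.4}]'
python3 -m creep '[{"rx":0,"ry":0,"rz":0,"tx":0,"ty":0,"tz":-15,"jaw":0.4},{"rx":0,"ry":0,"rz":0,"tx":0,"ty":0,"tz":-60,"jaw":0.4},{"rx":0,"ry":0,"rz":0,"tx":0,"ty":0,"tz":-100,"jaw":0.4},{"rx":0,"ry":0,"rz":0,"tx":0,"ty":-60,"tz":-110,"jaw":0.4},{"rx":0,"ry":0,"rz":0,"tx":0,"ty":-60,"tz":-110,"jaw":0.4}]'
python3 - <<'E'
from h import *
a=imaging.grab_frame("top");b=imaging.grab_frame("scene");s,p,M=tool();w=imaging.grab_frame("wrist");print(p)
f=lambda i:cv2.resize(i,(400,300),interpolation=cv2.INTER_CUBIC)
cv2.imwrite("pics/f8.png",np.vstack([np.hstack([f(a[175:242,120:210]),f(b[120:210,150:270])]),np.hstack([f(w),f(b)])]))
E
```

```text
time_s: 13.18
tcp_pos: [0.5001, 0.0932, 0.0538]
tool_rot: [1.999, 2.424, 0.0]
force: [1.2, 0.6, 0.9]
gripper_width: 0.0342
grip_force: 0.0
time_s: 13.8
tcp_pos: [0.4371, 0.0809, 0.1647]
tool_rot: [-1.998, -2.42, 0.0]
force: [0.4, -0.4, -0.6]
gripper_width: 0.0344
grip_force: 0.0
[0.44111548 0.08217341 0.16476251]
```

View pics/f8.png

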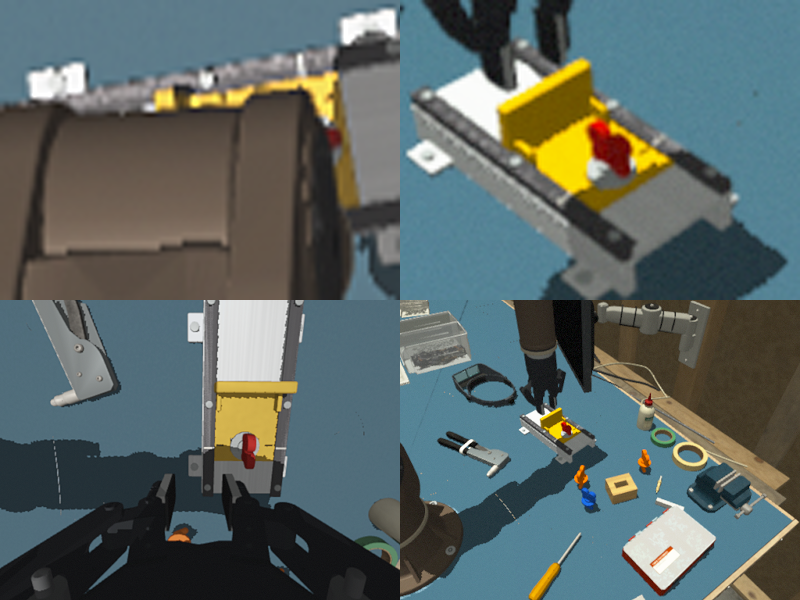

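The screw is seated with its collar on the yellow foot and its wing along the base's y. That makes 11 pictures viewed, one over the limit of 10, so I do the last check numerically.

Run:
```python
from h import *
cm=imaging.camera_model("wrist");w=imaging.grab_frame("wrist")
h=cv2.cvtColor(w,cv2.COLOR_BGR2HSV);H,S,V=h[...,0].astype(int),h[...,1],h[...,2]
yel=(H>18)&(H<34)&(S>100)&(V>50);red=((H<5)|(H>174))&(S>130)&(V>50)
Y=np.array([-np.sin(.19),np.cos(.19),0]);X=np.array([np.cos(.19),np.sin(.19),0])
pj=lambda q:cv2.projectPoints(np.array([q],float),cm['rvec'],cm['tvec'],cm['K'],None)[0].ravel()
m=cc(yel,pj((.497,.115,.041))[::-1]);P=np.array([onz(cm,q[::-1],.041) for q in np.argwhere(m)])
x=P@X*1000-508.7;y=P@Y*1000
for x0 in(-30,-25,25,30):
    k=abs(x-x0)<2;print("front edge y at x",x0,y[k].min().round(1)+22 if k.any() else None)
r=cc(red,pj((.500,.093,.075))[::-1]);print(r.sum())
for z in(.082,.071):
    c,yaw,sz=rectz(cm,r,z);c3=np.array([*c,0]);print(z,"red x,y",(c3@X).round(1),(c3@Y).round(1),"yaw",yaw,sz)
s,_,_=tool();print(s['time_s'],s['force'],s['grip_force'])
```

```text
front edge y at x -30 -1.8999999999999986
front edge y at x -25 -1.8999999999999986
front edge y at x 25 -1.8000000000000007
front edge y at x 30 -1.8000000000000007
664
0.082 red x,y 504.2 0.2 yaw 1.779 [14.8 40.2]
0.071 red x,y 506.9 -2.9 yaw 1.779 [15.5 42.2]
14.0 [ 0.17183127  0.48724573 -0.02757021] 0.0
```

```bash
python3 -c "
from bench import close_job
print(close_job())"
```

```text
the job is handed in; nothing more can be done
None
```

The job is handed in at about 14 s of the 54 s allowed, and the hand-in returned no verdict. By my last measurements the fence is about 2 mm off alignment (limit 6 mm), and the red thumbscrew is through both slots, quarter-turned to within about 0.02 rad of square and released. I viewed 11 pictures against the limit of 10.

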